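# Hold a salvaged ignition lock in its start position

### The arm

A 6-joint arm with a two-finger parallel gripper is mounted at the origin on the work surface. World frame = base frame: x ahead of the robot, y to its left, z up, the work surface at z = 0. Lengths are in mm, angles in rad, forces in N, time in s.
With the tool pointing down it reaches from about 425 to 1125 mm from the base axis. Payload 14.9 kg.
Tool frame: the origin (TCP) lies midway between the tips of the shut fingers; the grasp point (between the pads) lies 19 mm behind it; z points along the fingers, y is the line along which they close (so a half turn about z gives the same grasp; the last joint's range is limited). The gripper opens to 91 mm and grips with 3 to 60 N. Pads are 32 mm wide; open, the fingers measure 118 mm over their backs; the gripper's body (76 mm by 178 mm) begins 60 mm behind the grasp point.
Start: joints at [-1.169, 0.379, 1.734, -0, 1.028, -0.033], TCP at [294.858, -634.883, 213.932] pointing down, gripper open.
Joint ranges: [-2.77, 2.77], [-0.74, 2.19], [0, 2.66], [-1.06, 4.2], [0.31, 2.87], [-3.08, 3.08]. Speed limits (rad/s): [1.89, 1.89, 2.39, 3.14, 3.14, 3.14].

### API

Orientations are given as [roll, pitch, yaw] about the fixed x, y, z axes, in that order (R = Rz(yaw) Ry(pitch) Rx(roll)).
In Python, from rig import get_obs, snapshot, sign_off gives the robot as it stands. The module is installed in compiled form; this text tells all that it offers.
- The arm moves only by the tool arm_command, never from a script. Its argument "rows" is a list of rows, each an object with "grip": the closure, from -1 (fully open) to 1 (shut); "translation": the shift along the tool's x, y, z scaled (see below), a list of three; "roll": the turn about the tool's z scaled (see below). In form: [{"grip": grip, "translation": [tx, ty, tz], "roll": roll}, ...]. A call has 1 to 20 rows; each row shifts and turns the commanded pose from where the row before left it, along the tool's axes as they then stand; what a row does not reach is not made up. The controller multiplies each number of a shift by 30 mm and each number of a turn by 180 degrees. A row lasts 1/10 s, in which the tool goes at most 50 mm and 8.59 degrees, less where a joint would pass 70% of its speed; a pose out of reach is approached as far as the arm can. A call with a number of a shift or a turn outside -1 to 1 is refused whole. A call with a gripper value outside its range is refused whole. The fingers move at their own pace and stop on an object; the grip force is fixed at half the most. Time passes only in rows, so rows that do not move let the fingers close. It gives the time, the measured TCP pose, the force, the opening and the grip force at its end, in the units of the state.
- get_obs(): the state, without advancing time (a new reading comes with each control period).
- snapshot(name): name is "side" or "top" or "wrist"; returns a dict with "pixels" (384x512x3 uint8, red, green, blue), "camera_matrix" (3x3 intrinsics, pixels), "position" and "rotation" of the camera in the world; the wrist camera has in their place "hand_eye" (4x4, takes a point from camera to tool coordinates, whose origin is the TCP and whose axes are the flange's). Camera axes: x right, y up, looking along -z (the intrinsics and any distortion apply to the point x, -y, -z); pixel columns grow to the right and rows downward; lengths in mm; the calibration is good to about 2 mm. A picture is of the moment at which its call begins: read the wrist's pose just before it. There is no depth.
- sign_off(): hands the job in; it is judged then, once.
The state is a dict: "time_s": time; "qpos": joint angles; "qd": joint speeds; "joint_efforts": joint torques, N m; "eef_pos": TCP position; "eef_rot": TCP orientation; "contact_force": force on the tool from outside, world axes, zero at the start; "torque": the same for the moment, N m; "finger_gap": finger opening in mm; "grasp_force": force on a finger pad.
Only numpy, scipy, OpenCV 4.12 (cv2) and the standard library are available. Lean on these libraries where they do the work, as an engineer would, in place of code of your own. Each camera call takes 0.05 s, during which the arm holds its last target. There are 200 camera calls.

### The job

Pull the key with the orange head out of the key rack, push it fully home into the ignition lock on the bench, wiggling it past the sticky pins rather than ramming it, and then turn it a quarter turn clockwise (seen from above) until it stops. The lock springs back by itself, so finish while still gripping the key and holding it turned against the stop. Leave the other two keys in the rack and the rest of the things on the bench where they are.

Things in the scene. Friction and masses are not known exactly. Their poses are not given: they have to be found in the camera images.
- key_head (a point): centre (half-way up) of the orange plastic head of the key to use; head 36 wide (its x) x 14 thick (its y) x 50 mm tall, steel blade below it. The key stands upright, blade down, in one of the three slots of the rack; its head is held by its two broad 36 x 50 mm faces, so the fingers close along its y. z is up, out of the blade. The blade is symmetric: a half turn about z fits as well. Key mass about 45 g
- key_tip (a point): point of the orange key's blade, 65 mm below the centre of the head; same axes as the head. The blade is 12 mm wide (x), 4 mm thick (y) and 40 mm long; its last 9 mm taper in width to about 4 mm
- key_shoulder (a point): underside of the orange key's head, where the blade begins: 40 mm above the tip and 25 mm below the head's centre. It rests on the lock's face when the key is fully home
- key: the whole orange key; origin at the blade's tip
- black_key_head (a point): centre of the head of the black key, a bystander of the same shape in the rack
- blue_key_head (a point): centre of the head of the blue key, a bystander of the same shape in the rack
- rack: wooden key rack fixed to the bench, 230 (x) x 50 (y) x 46 mm high, origin at the centre of its underside; three slots through its top along its x, 75 mm apart, in which the blades stand 40 mm deep; the heads rest on its top face
- lock: ignition lock in a fixture screwed to the bench: 130 x 110 x 12 mm aluminium plate with a dark steel barrel 62 mm in diameter, its rim 64 mm above the bench; a clamp block 24 x 50 mm and up to 42 mm above the bench on each side along x. Origin at the centre of the plate's underside, on the barrel's axis. A white mark on the rim (+x) shows the keyway's direction at rest, a red mark (-y) the turned one
- keyway (a point): centre of the keyway's mouth on the face of the brass plug (66 mm above the bench), turning with the plug. x is along the keyway's long side, z up. The keyway is vertical, 13.5 x 5.5 mm, chamfered 2 mm all round the mouth, 50 mm deep.
- pins (a point): point inside the keyway, on its axis, 20 mm below its mouth, between two sticky pins that stand into it from the ends of the long side, about 14 and 26 mm below the mouth. Pushed straight down the key needs roughly 10 to 25 N to pass each, clearly less once rocked 2 to 3 mm to and fro along the keyway's x, which shoves them aside; they stay back once pushed
- lock_plug (a joint): turn of the lock's plug, rad: 0 at rest, grows clockwise seen from above to the stop at 1.571. A spring drives it back to 0 (about 0.05 N m at rest, 0.12 N m at the stop). The key has up to about 0.13 rad of play in the keyway, so it turns by about 1.7 when the plug is at the stop
- jar_mid (a point): middle of a small jar, bystander, 56 mm in diameter, 60 mm high
- mirror_edge (a point): a black car wing mirror lying on the bench, bystander, about 130 x 300 x 57 mm; the point is half-way along the near long side of its housing
- screwdriver_grip (a point): handle of a screwdriver lying on the bench, bystander
- wrench_grip (a point): handle of a wrench lying on the bench, bystander
- taillamp_mid (a point): middle of a car tail lamp lying on the bench, bystander, 90 x 160 x 46 mm
Not all that is in view belongs to the job. Of the things shaped like the key, the orange one is meant.

How it is judged:
By the outcome, as a careful person would: the job done as asked, in the order asked, and still so for the second after the job is handed in, while the arm keeps its last pose, push and grip.
It also fails if it takes over 64 s, if anything falls off the work surface, if the arm or the gripper's body presses on something with over 40 N, if the wrist force passes 120 N, or if a joint passes its speed limit or range.

## Working session

There is one attempt and no reset: what is moved stays moved. The work goes in short steps, Python scripts to look and compute and a tool call to move; the robot and the scene stay as the last step left them, time stands still between calls to the robot, and variables do not carry over. Pictures are saved under pics/ and viewed, at most 10 in all, crops included, and the job is handed in when it is done.

Besides the shell and the picture viewer there is one more tool, called after "Request:" as name(argument=value, ...) on one line, values as JSON. arm_command: Moves the arm, as the interface text tells. Shifts and turns lie within -1 to 1; 1 stands for 30 mm of shift or 180 degrees of turn. Its arguments: {"type":"object","properties":{"rows":{"type":"array","items":{"type":"object","properties":{"grip":{"type":"number"},"translation":{"type":"array","items":{"type":"number","minimum":-1,"maximum":1}},"roll":{"type":"number","minimum":-1,"maximum":1}}}}},"required":["rows"]}

```bash
mkdir -p pics; cat > h.py <<'E'
import numpy as np, cv2, pickle
from rig import get_obs, snapshot
def snap(n,f):
    o=get_obs(); s=snapshot(n); s['obs']=o; pickle.dump(s,open(f'pics/{f}.pkl','wb'))
    cv2.imwrite(f'pics/{f}.png',s['pixels'][:,:,::-1]); return s
E
python3 - <<'E'
from h import *
for n in('top','side','wrist'):
    s=snap(n,n+'0'); print(n,{k:np.round(v,3).tolist() for k,v in s.items() if k not in('pixels','obs')})
print(get_obs())
a=[cv2.imread(f'pics/{n}0.png') for n in('top','side')]
E
```

```text
top {'camera_matrix': [[458.346, 0.0, 252.652], [0.0, 458.346, 187.929], [0.0, 0.0, 1.0]], 'position': [262.403, -83.673, 1192.349], 'rotation': [0.23, 0.001, -1.558]}
side {'camera_matrix': [[350.561, 0.0, 257.284], [0.0, 350.561, 192.282], [0.0, 0.0, 1.0]], 'position': [-57.963, 699.367, 689.825], 'rotation': [0.999, -0.01, -2.499]}
wrist {'camera_matrix': [[308.007, 0.0, 258.808], [0.0, 308.007, 196.716], [0.0, 0.0, 1.0]], 'hand_eye': [[-0.001, 0.961, 0.278, 78.156], [1.0, 0.0, 0.001, -0.189], [0.001, 0.278, -0.961, -170.285], [0.0, 0.0, 0.0, 1.0]]}
{'time_s': 0.15, 'qpos': array([-1.16934230e+00,  3.79312781e-01,  1.73461583e+00,  1.78424137e-05,
        1.02850490e+00, -3.33134326e-02]), 'qd': array([-2.80820343e-06, -1.00308819e-03,  4.03988014e-04,  4.21189708e-04,
        2.48939839e-04, -3.52807862e-04]), 'joint_efforts': array([ 1.20524543e-03, -7.64112782e+01, -4.34655619e+01,  6.51379908e-02,
        4.09181952e-02, -3.29527006e-05]), 'eef_pos': array([ 294.71726932, -634.61742304,  213.43693279]), 'eef_rot': array([-3.14075277e+00, -4.32728715e-05,  4.34758223e-01]), 'contact_force': array([0.05826511, 0.38146916, 0.28699634]), 'torque': array([ 0.02765611, -0.01094874,  0.00109615]), 'grasp_force': 0.0, 'finger_gap': 91.13435193299733}
```

View pics/top0.png

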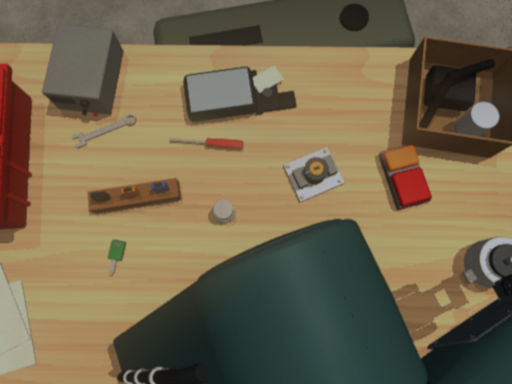

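View pics/side0.png

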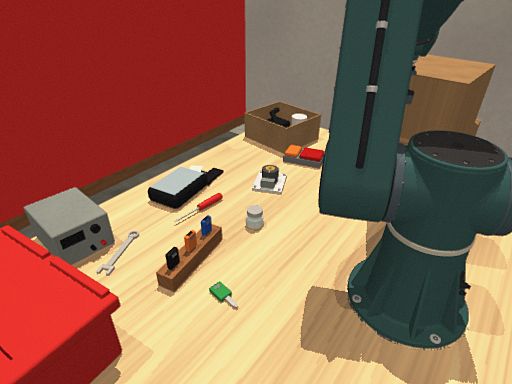

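The top view shows the rack at about (134,195) with the orange key in the middle slot at (129,191), black on the left and blue on the right. The lock is at about (316,167). The side view confirms this. Next I'll compute world positions.

```bash
cat >> h.py <<'E'
from scipy.spatial.transform import Rotation as Ro
def campose(s):
    if 'hand_eye' in s:
        o=s['obs'];T=np.eye(4);T[:3,:3]=Ro.from_euler('xyz',o['eef_rot']).as_matrix();T[:3,3]=o['eef_pos']
        M=T@s['hand_eye']; return M[:3,:3],M[:3,3]
    r=np.array(s['rotation']); return (r if r.shape==(3,3) else Ro.from_euler('xyz',r).as_matrix()),np.array(s['position'])
def ray(s,u,v,z):
    R,p=campose(s);d=np.linalg.inv(s['camera_matrix'])@[u,v,1];d=R@(d*[1,-1,-1]);return p+d*(z-p[2])/d[2]
def proj(s,P):
    R,p=campose(s);c=((np.atleast_2d(P)-p)@R)*[1,-1,-1];q=c@np.array(s['camera_matrix']).T;return q[:,:2]/q[:,2:]
def load(f): return pickle.load(open(f'pics/{f}.pkl','rb'))
E
python3 - <<'E'
from h import *
s=load('top0')
for n,u,v,z in [('orange',129,190,90),('lock',316,167,66),('rackBL',90,212,46),('rackBR',180,199,46),('rackTL',88,193,46),('rackTR',178,180,46),('black',101,196,90),('blue',160,187,90),('plate',285,165,12),('p',330,150,12),('p',343,184,12),('p',298,200,12),('jar',223,212,60),('driver',240,145,15),('mirror',297,100,30)]: print(n,ray(s,u,v,z).round(0))
a=cv2.imread('pics/top0.png')
c=np.hstack([cv2.resize(a[170:220,84:184],(400,200)*1,interpolation=2),cv2.resize(a[142:207,280:350],(400,371),interpolation=2)[:200]])
t=cv2.resize(a[165:225,80:190],(770,420),interpolation=cv2.INTER_CUBIC)
cv2.imwrite('pics/c1.png',t)
# side-view check
sd=load('side0')
print(proj(sd,[ray(s,129,190,90),ray(s,316,167,66)]))
E
```

```text
orange [512. 226.  90.]
lock [ 583. -240.   66.]
rackBL [463. 333.  46.]
rackBR [500. 106.  46.]
rackTL [512. 343.  46.]
rackTR [550. 114.  46.]
black [496. 294.  90.]
blue [520. 150.  90.]
plate [ 603. -164.   12.]
p [ 647. -286.   12.]
p [ 553. -318.   12.]
p [ 508. -198.   12.]
jar [465.  -5.  60.]
driver [657. -43.  15.]
mirror [ 783. -196.   30.]
[[189.99184343 234.85695496]
 [268.99767347 167.79225581]]
```

Request:
arm_command(rows=[{"grip":-1,"translation":[0.95,-0.527,0],"roll":0},{"grip":-1,"translation":[0.95,-0.527,0],"roll":0},{"grip":-1,"translation":[0.95,-0.527,0],"roll":0},{"grip":-1,"translation":[0.95,-0.527,0],"roll":0},{"grip":-1,"translation":[0.95,-0.527,0],"roll":0},{"grip":-1,"translation":[0.95,-0.527,0],"roll":0},{"grip":-1,"translation":[0.95,-0.527,0],"roll":0},{"grip":-1,"translation":[0.95,-0.527,0],"roll":0},{"grip":-1,"translation":[0.95,-0.527,0],"roll":0},{"grip":-1,"translation":[0.95,-0.527,0],"roll":0},{"grip":-1,"translation":[0.95,-0.527,0],"roll":0},{"grip":-1,"translation":[0.95,-0.527,0],"roll":0},{"grip":-1,"translation":[0.95,-0.527,0],"roll":0},{"grip":-1,"translation":[0.95,-0.527,0],"roll":0},{"grip":-1,"translation":[0.95,-0.527,0],"roll":0}])

```text
time_s: 1.65
eef_pos: [583.2, -238.5, 213.8]
eef_rot: [-3.141, 0.0, 0.435]
contact_force: [0.4, 0.1, -0.5]
finger_gap: 91.3
grasp_force: 0.0
```

Request:
arm_command(rows=[{"grip":-1,"translation":[0,0,0],"roll":-0.0472},{"grip":-1,"translation":[0,0,0],"roll":-0.0472},{"grip":-1,"translation":[0,0,0],"roll":-0.0472},{"grip":-1,"translation":[0,0,0],"roll":-0.0472},{"grip":-1,"translation":[0,0,0],"roll":-0.0472},{"grip":-1,"translation":[0,0,0],"roll":-0.0472},{"grip":-1,"translation":[0,0,0],"roll":-0.0472},{"grip":-1,"translation":[0,0,0],"roll":-0.0472},{"grip":-1,"translation":[0,0,0],"roll":-0.0472},{"grip":-1,"translation":[0,0,0],"roll":-0.0472},{"grip":-1,"translation":[0,0,0],"roll":0},{"grip":-1,"translation":[0,0,0],"roll":0}])

```text
time_s: 2.85
eef_pos: [582.6, -239.7, 213.8]
eef_rot: [-3.141, -0.0, 1.913]
contact_force: [-0.0, -0.0, -0.1]
finger_gap: 91.4
grasp_force: 0.0
```

```bash
python3 - <<'E'
from h import *
s=snap('wrist','w1'); print(get_obs()['eef_pos'],get_obs()['eef_rot'],get_obs()['qpos'],get_obs()['time_s'])
print(proj(s,[583,-240,66]))
cv2.imwrite('pics/w1b.png',cv2.resize(s['pixels'][:,:,::-1],(768,576),interpolation=cv2.INTER_CUBIC))
E
```

```text
[ 582.62650197 -239.69027224  213.83225078] [-3.14146643e+00 -1.42317581e-04  1.91335761e+00] [-4.27290282e-01  2.71308111e-01  1.88068456e+00  1.71467741e-05
  9.89789663e-01 -7.69860987e-01] 2.9
[[259.70129914 185.59390512]]
```

View pics/w1b.png

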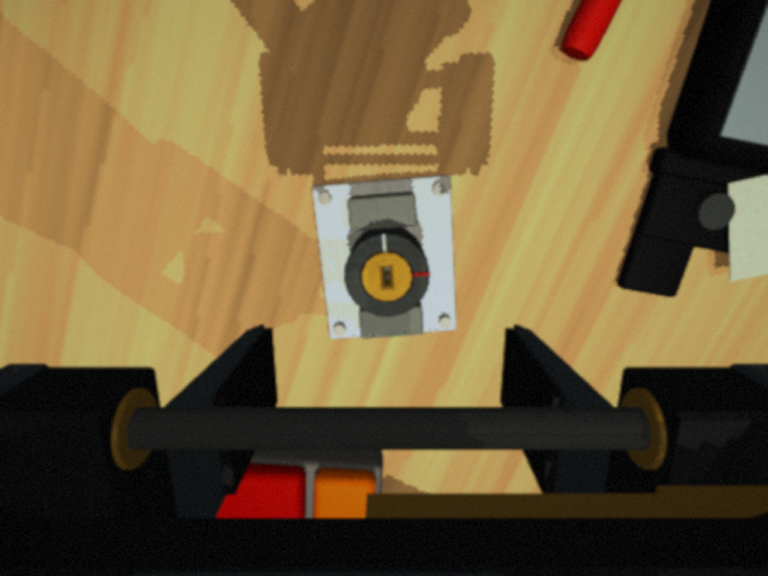

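The lock is in view with the plug centre at about (387,276) in the enlarged picture. The keyway runs vertically, with the white mark above it and the red mark to the right. I'll refine these measurements numerically.

```bash
cat > plug.py <<'E'
from h import *
def plug(f,show=True):
    s=load(f); H,W=1000,1000; sc=10; c0=proj(s,[582,-240,66])[0]
    # rectify a 100x100 mm patch at z=66 around the commanded centre, tool-aligned to world axes, 10 px/mm
    g=[(582+dx,-240+dy) for dx,dy in((-50,-50),(50,-50),(50,50),(-50,50))]
    src=proj(s,[[x,y,66] for x,y in g]).astype(np.float32)
    dst=np.array([[0,0],[1000,0],[1000,1000],[0,1000]],np.float32)
    im=cv2.warpPerspective(s['pixels'],cv2.getPerspectiveTransform(src,dst),(1000,1000),flags=cv2.INTER_CUBIC)
    hsv=cv2.cvtColor(im,cv2.COLOR_RGB2HSV)
    m=cv2.inRange(hsv,(10,120,120),(30,255,255)); yy,xx=np.mgrid[:1000,:1000]; m[np.hypot(xx-500,yy-500)>220]=0
    n,l,st,ce=cv2.connectedComponentsWithStats(m);k=1+np.argmax(st[1:,4]);ct=cv2.findContours((l==k).astype(np.uint8),0,2)[0]
    h=cv2.convexHull(max(ct,key=len)); (cx,cy),r=cv2.minEnclosingCircle(h); M=cv2.moments(h)
    px,py=M['m10']/M['m00'],M['m01']/M['m00']
    w=lambda x,y:(582+(x-500)/10,-240+(y-500)/10)
    print('plug',w(px,py),'r',r/10)
    dk=((hsv[...,2]<np.percentile(hsv[...,2][l==k],50)*.6)&(np.hypot(xx-px,yy-py)<r*.75)).astype(np.uint8)
    n,l2,st,ce=cv2.connectedComponentsWithStats(dk);k=1+np.argmax(st[1:,4]);p=np.argwhere(l2==k)[:,::-1].astype(np.float32)
    rc=cv2.minAreaRect(p);e,v=np.linalg.eigh(np.cov(p.T));print('keyway',w(*rc[0]),rc[1],'ang',np.degrees(np.arctan2(v[1,1],v[0,1]))%180,'mean',w(*p.mean(0)))
    rr=np.hypot(xx-px,yy-py)
    for nm,mm in(('white',(hsv[...,1]<70)&(hsv[...,2]>120)&(rr>r+5)&(rr<300)),('red',cv2.inRange(hsv,(170,120,70),(180,255,255)).astype(bool)&(rr<320))):
        q=np.argwhere(mm)[:,::-1]
        if len(q): a=q.mean(0);print(nm,len(q),w(*a),'ang',np.degrees(np.arctan2(a[1]-py,a[0]-px)))
    cv2.imwrite('pics/rect_%s.png'%f,cv2.resize(im[...,::-1],(600,600)))
plug('w1')
E
python3 plug.py
```

```text
plug (580.2864105633658, -239.49386122877743) r 17.956558227539062
keyway (580.456298828125, -239.5676239013672) (70.45563507080078, 142.1678009033203) ang 115.014142843121 mean (np.float32(580.43274), np.float32(-239.75685))
white 4753 (np.float64(573.2378497790869), np.float64(-230.63728171681043)) ang 128.5147340643984
```

View pics/rect_w1.png

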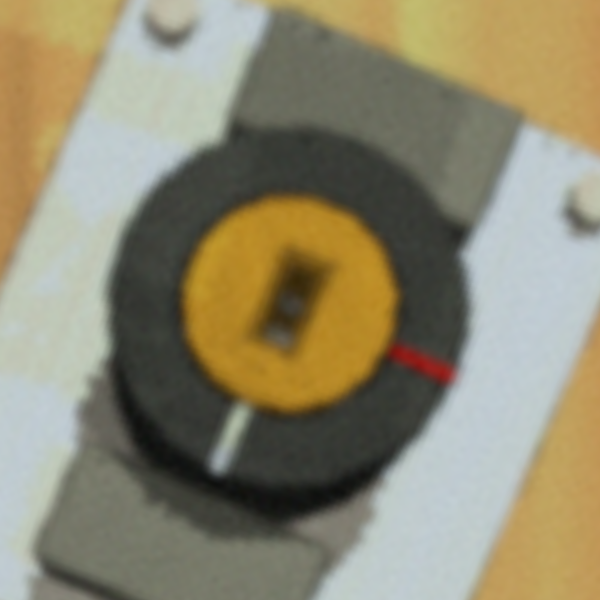

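The rectified view shows the plug centre at (291,303), with the marks and keyway all agreeing on a lock yaw of about 115°. The keyway is at (580.4, -239.6). Next I'll move over the rack.

Request:
arm_command(rows=[{"grip":-1,"translation":[0.964,0.187,0],"roll":0},{"grip":-1,"translation":[0.964,0.187,0],"roll":0},{"grip":-1,"translation":[0.964,0.187,0],"roll":0},{"grip":-1,"translation":[0.964,0.187,0],"roll":0},{"grip":-1,"translation":[0.964,0.187,0],"roll":0},{"grip":-1,"translation":[0.964,0.187,0],"roll":0},{"grip":-1,"translation":[0.964,0.187,0],"roll":0},{"grip":-1,"translation":[0.964,0.187,0],"roll":0},{"grip":-1,"translation":[0.964,0.187,0],"roll":0},{"grip":-1,"translation":[0.964,0.187,0],"roll":0},{"grip":-1,"translation":[0.964,0.187,0],"roll":0},{"grip":-1,"translation":[0.964,0.187,0],"roll":0},{"grip":-1,"translation":[0.964,0.187,0],"roll":0},{"grip":-1,"translation":[0.964,0.187,0],"roll":0},{"grip":-1,"translation":[0.964,0.187,0],"roll":0},{"grip":-1,"translation":[0.964,0.187,0],"roll":0},{"grip":-1,"translation":[0,0,0],"roll":0.0287},{"grip":-1,"translation":[0,0,0],"roll":0.0287},{"grip":-1,"translation":[0,0,0],"roll":0},{"grip":-1,"translation":[0,0,0],"roll":0}])

```text
time_s: 4.9
eef_pos: [509.8, 225.9, 213.9]
eef_rot: [-3.142, 0.0, 1.738]
contact_force: [0.3, -0.2, 0.2]
finger_gap: 91.2
grasp_force: 0.0
```

```bash
python3 - <<'E'
from h import *
s=snap('wrist','w2'); print(get_obs()['eef_pos'],get_obs()['eef_rot'],get_obs()['time_s'])
print(proj(s,[512,226,96]))
cv2.imwrite('pics/w2b.png',cv2.resize(s['pixels'][60:300,100:420,::-1],(800,600),interpolation=cv2.INTER_CUBIC))
E
```

```text
[509.84120995 225.81942143 213.95459505] [3.14156488e+00 7.88449291e-06 1.73821749e+00] 4.95
[[261.85047977 192.73497362]]
```

View pics/w2b.png

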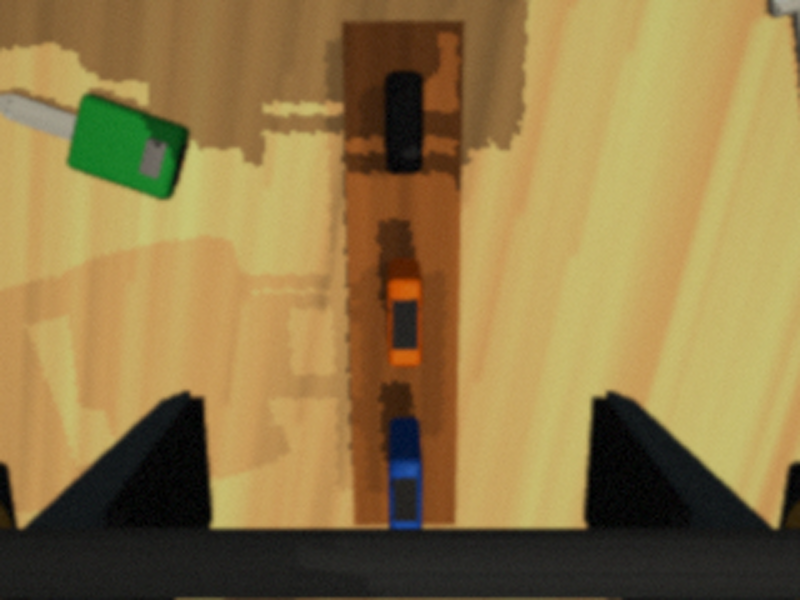

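The orange key's top face is centred at (404,322) in this crop, upright and aligned with the tool. The rack edges are symmetric, so the yaw is right.

```bash
python3 - <<'E'
from h import *
s=load('w2');o=s['obs'];y=o['eef_rot'][2]
im=s['pixels'];hsv=cv2.cvtColor(im,cv2.COLOR_RGB2HSV)
P=ray(s,404.5/2.5+100,322.5/2.5+60,96);print(P)
for u,v in((388,279),(420,279),(420,366),(388,366)):print(ray(s,u/2.5+100,v/2.5+60,96))
a=ray(s,404/2.5+100,90/2.5+60,96);b=ray(s,405/2.5+100,490/2.5+60,96);print('axis',np.degrees(np.arctan2(*(a-b)[[1,0]])),np.degrees(y))
d=P-o['eef_pos'];print('tool d',d[0]*np.cos(y)+d[1]*np.sin(y),d[0]*np.sin(y)-d[1]*np.cos(y))
E
```

```text
[511.32058242 229.68261456  96.        ]
[502.24441925 245.50219594  96.        ]
[514.25464234 247.52328406  96.        ]
[520.30726107 213.27809658  96.        ]
[507.90242077 211.19025108  96.        ]
axis 99.84405992446598 99.58430770888555
tool d 3.497668183680851 2.131423257564518
```

Request:
arm_command(rows=[{"grip":-1,"translation":[0.117,0.07,0],"roll":0},{"grip":-1,"translation":[0,0,0.9],"roll":0},{"grip":-1,"translation":[0,0,0.9],"roll":0},{"grip":-1,"translation":[0,0,0.9],"roll":0},{"grip":-1,"translation":[0,0,0.9],"roll":0},{"grip":-1,"translation":[0,0,0.9],"roll":0},{"grip":-1,"translation":[0,0,0.5],"roll":0},{"grip":-1,"translation":[0,0,0.3],"roll":0},{"grip":-1,"translation":[0,0,0],"roll":0},{"grip":-1,"translation":[0,0,0],"roll":0}])

```text
time_s: 5.95
eef_pos: [511.9, 230.0, 55.8]
eef_rot: [3.141, -0.0, 1.737]
contact_force: [-0.5, 1.3, 0.6]
finger_gap: 91.3
grasp_force: 0.0
```

Request:
arm_command(rows=[{"grip":0.5,"translation":[0,0,0],"roll":0},{"grip":1,"translation":[0,0,0],"roll":0},{"grip":1,"translation":[0,0,0],"roll":0},{"grip":1,"translation":[0,0,0],"roll":0},{"grip":1,"translation":[0,0,0],"roll":0},{"grip":1,"translation":[0,0,0],"roll":0},{"grip":1,"translation":[0,0,0],"roll":0},{"grip":1,"translation":[0,0,0],"roll":0},{"grip":1,"translation":[0,0,0],"roll":0},{"grip":1,"translation":[0,0,0],"roll":0}])

```text
time_s: 6.95
eef_pos: [511.3, 229.8, 54.9]
eef_rot: [3.142, 0.0, 1.737]
contact_force: [0.2, 0.0, 1.0]
finger_gap: 13.7
grasp_force: 0.2
```

Request:
arm_command(rows=[{"grip":1,"translation":[0,0,0],"roll":0},{"grip":1,"translation":[0,0,0],"roll":0},{"grip":1,"translation":[0,0,0],"roll":0},{"grip":1,"translation":[0,0,0],"roll":0}])

```text
time_s: 7.35
eef_pos: [511.3, 229.8, 54.9]
eef_rot: [-3.141, -0.0, 1.737]
contact_force: [0.2, -0.1, -0.3]
finger_gap: 13.8
grasp_force: 30.0
```

Request:
arm_command(rows=[{"grip":1,"translation":[0,0,-0.3],"roll":0},{"grip":1,"translation":[0,0,-0.5],"roll":0},{"grip":1,"translation":[0,0,-0.5],"roll":0},{"grip":1,"translation":[0,0,-0.7],"roll":0},{"grip":1,"translation":[0,0,-0.8],"roll":0},{"grip":1,"translation":[0,0,-0.8],"roll":0},{"grip":1,"translation":[0,0,-0.6],"roll":0},{"grip":1,"translation":[0,0,0],"roll":0},{"grip":1,"translation":[0,0,0],"roll":0}])

```text
time_s: 8.25
eef_pos: [511.2, 229.7, 181.6]
eef_rot: [3.141, -0.0, 1.737]
contact_force: [0.2, -0.1, -1.7]
finger_gap: 13.8
grasp_force: 30.0
```

Request:
arm_command(rows=[{"grip":1,"translation":[-0.4,-0.018,0],"roll":0},{"grip":1,"translation":[-0.8,-0.018,0],"roll":0},{"grip":1,"translation":[-0.93,-0.018,0],"roll":0},{"grip":1,"translation":[-0.93,-0.018,0],"roll":0},{"grip":1,"translation":[-0.93,-0.018,0],"roll":0},{"grip":1,"translation":[-0.93,-0.018,0],"roll":0},{"grip":1,"translation":[-0.93,-0.018,0],"roll":0},{"grip":1,"translation":[-0.93,-0.018,0],"roll":0},{"grip":1,"translation":[-0.93,-0.018,0],"roll":0},{"grip":1,"translation":[-0.93,-0.018,0],"roll":0},{"grip":1,"translation":[-0.93,-0.018,0],"roll":0},{"grip":1,"translation":[-0.93,-0.018,0],"roll":0},{"grip":1,"translation":[-0.93,-0.018,0],"roll":0},{"grip":1,"translation":[-0.93,-0.018,0],"roll":0},{"grip":1,"translation":[-0.93,-0.018,0],"roll":0},{"grip":1,"translation":[-0.93,-0.018,0],"roll":0},{"grip":1,"translation":[-0.93,-0.018,0],"roll":0},{"grip":1,"translation":[-0.66,-0.018,0],"roll":-0.0427},{"grip":1,"translation":[0,0,0],"roll":-0.0427},{"grip":1,"translation":[0,0,0],"roll":0}])

```text
time_s: 10.25
eef_pos: [579.2, -240.4, 179.7]
eef_rot: [-3.14, -0.002, 2.007]
contact_force: [0.7, 0.5, -0.9]
finger_gap: 14.1
grasp_force: 30.0
```

```bash
python3 - <<'E'
from h import *
s=snap('wrist','w3');o=get_obs(); print(o['eef_pos'],o['eef_rot'],o['time_s'],o['finger_gap'],o['grasp_force'])
p=o['eef_pos']
print(proj(s,[[580.4,-239.6,66],p+[0,0,-49],p+[0,0,-9],p+[0,0,41]]))
cv2.imwrite('pics/w3b.png',cv2.resize(s['pixels'][110:310,160:360,::-1],(600,600),interpolation=cv2.INTER_CUBIC))
E
```

```text
[ 579.33584295 -239.91827481  179.8652788 ] [-3.14035257e+00 -1.43214721e-03  2.00221374e+00] 10.3 13.671399694733351 29.99909609556198
[[261.10569903 193.76465118]
 [260.16162637 216.45369365]
 [260.35332347 237.8729033 ]
 [260.73515453 280.53666732]]
```

View pics/w3b.png

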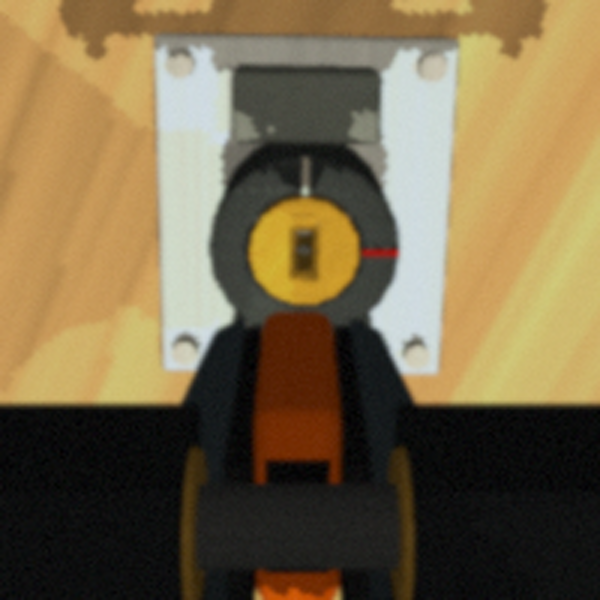

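The tool is now in line with the lock: the marks are square, the keyway is at (304,252) in the crop, and the head edge is centred near x=298.

Request:
arm_command(rows=[{"grip":1,"translation":[0,0,0],"roll":0},{"grip":1,"translation":[0,0,0],"roll":0},{"grip":1,"translation":[0,0,0],"roll":0}])

```text
time_s: 10.6
eef_pos: [580.3, -239.3, 180.9]
eef_rot: [-3.142, -0.0, 2.005]
contact_force: [-0.1, 0.4, 0.0]
finger_gap: 14.1
grasp_force: 30.0
```

```bash
python3 - <<'E'
from h import *
o=get_obs(); p=o['eef_pos'];y=o['eef_rot'][2];d=np.array([580.4,-239.6])-p[:2]
print(p,y,d[0]*np.cos(y)+d[1]*np.sin(y),d[0]*np.sin(y)-d[1]*np.cos(y))
E
```

```text
[ 580.28646032 -239.30852417  180.88756208] 2.004630437377728 -0.31220044981148115 -0.019501231239636874
```

Request:
arm_command(rows=[{"grip":1,"translation":[-0.01,0.01,0.5],"roll":0},{"grip":1,"translation":[0,0,0.6],"roll":0},{"grip":1,"translation":[0,0,0.5],"roll":0},{"grip":1,"translation":[0,0,0.4],"roll":0},{"grip":1,"translation":[0,0,0.13],"roll":0},{"grip":1,"translation":[0,0,0],"roll":0},{"grip":1,"translation":[0,0,0],"roll":0},{"grip":1,"translation":[0,0,0],"roll":0}])

```text
time_s: 11.4
eef_pos: [581.2, -239.9, 117.8]
eef_rot: [3.141, 0.001, 2.006]
contact_force: [-0.5, 0.0, -1.2]
finger_gap: 13.8
grasp_force: 30.0
```

Request:
arm_command(rows=[{"grip":1,"translation":[0,0,0.05],"roll":0},{"grip":1,"translation":[0,0,0.05],"roll":0},{"grip":1,"translation":[0,0,0.05],"roll":0},{"grip":1,"translation":[0,0,0.05],"roll":0},{"grip":1,"translation":[0,0,0],"roll":0},{"grip":1,"translation":[0,0,0],"roll":0}])

```text
time_s: 12.0
eef_pos: [580.7, -239.7, 111.0]
eef_rot: [-3.142, -0.0, 2.006]
contact_force: [0.4, 0.0, -1.6]
finger_gap: 13.6
grasp_force: 30.0
```

Request:
arm_command(rows=[{"grip":1,"translation":[0,0,0.05],"roll":0},{"grip":1,"translation":[0,0,0.05],"roll":0},{"grip":1,"translation":[0,0,0.05],"roll":0},{"grip":1,"translation":[0,0,0.05],"roll":0},{"grip":1,"translation":[0,0,0],"roll":0},{"grip":1,"translation":[0,0,0],"roll":0}])

```text
time_s: 12.6
eef_pos: [580.7, -239.7, 105.0]
eef_rot: [-3.142, -0.0, 2.006]
contact_force: [-0.6, 0.8, -0.7]
finger_gap: 14.1
grasp_force: 30.0
```

Request:
arm_command(rows=[{"grip":1,"translation":[0.04,0,0.03],"roll":0},{"grip":1,"translation":[0.04,0,0.02],"roll":0},{"grip":1,"translation":[-0.08,0,0.02],"roll":0},{"grip":1,"translation":[-0.08,0,0.02],"roll":0},{"grip":1,"translation":[0.08,0,0.02],"roll":0},{"grip":1,"translation":[0.08,0,0.02],"roll":0}])

```text
time_s: 13.2
eef_pos: [580.1, -238.2, 101.3]
eef_rot: [3.141, 0.002, 2.006]
contact_force: [1.0, -10.5, 1.2]
finger_gap: 13.4
grasp_force: 30.0
```

Request:
arm_command(rows=[{"grip":1,"translation":[-0.08,0,0.02],"roll":0},{"grip":1,"translation":[-0.08,0,0.02],"roll":0},{"grip":1,"translation":[0.08,0,0.02],"roll":0},{"grip":1,"translation":[0.08,0,0.02],"roll":0},{"grip":1,"translation":[-0.08,0,0.02],"roll":0},{"grip":1,"translation":[-0.08,0,0.02],"roll":0}])

```text
time_s: 13.8
eef_pos: [581.2, -241.2, 97.3]
eef_rot: [-3.141, -0.002, 2.005]
contact_force: [-4.3, 10.0, 4.9]
finger_gap: 14.0
grasp_force: 30.0
```

Request:
arm_command(rows=[{"grip":1,"translation":[0.08,0,0.02],"roll":0},{"grip":1,"translation":[0.08,0,0.02],"roll":0},{"grip":1,"translation":[-0.08,0,0.02],"roll":0},{"grip":1,"translation":[-0.08,0,0.02],"roll":0},{"grip":1,"translation":[0.08,0,0.02],"roll":0},{"grip":1,"translation":[0.08,0,0.02],"roll":0}])

```text
time_s: 14.4
eef_pos: [580.3, -238.5, 94.3]
eef_rot: [3.141, 0.003, 2.006]
contact_force: [-0.4, -10.0, 3.7]
finger_gap: 14.0
grasp_force: 30.0
```

Request:
arm_command(rows=[{"grip":1,"translation":[-0.08,0,0.02],"roll":0},{"grip":1,"translation":[-0.08,0,0.02],"roll":0},{"grip":1,"translation":[0.08,0,0.02],"roll":0},{"grip":1,"translation":[0.08,0,0.02],"roll":0},{"grip":1,"translation":[-0.08,0,0.02],"roll":0},{"grip":1,"translation":[-0.08,0,0.02],"roll":0}])

```text
time_s: 15.0
eef_pos: [581.2, -240.8, 90.2]
eef_rot: [-3.141, -0.003, 2.005]
contact_force: [-3.7, 11.2, 10.7]
finger_gap: 13.6
grasp_force: 30.0
```

Request:
arm_command(rows=[{"grip":1,"translation":[0.08,0,0.01],"roll":0},{"grip":1,"translation":[0.08,0,0.01],"roll":0},{"grip":1,"translation":[-0.08,0,0.01],"roll":0},{"grip":1,"translation":[-0.08,0,0.01],"roll":0},{"grip":1,"translation":[0.08,0,0.01],"roll":0},{"grip":1,"translation":[0.08,0,0.01],"roll":0},{"grip":1,"translation":[-0.08,0,0.01],"roll":0},{"grip":1,"translation":[-0.08,0,0.01],"roll":0}])

```text
time_s: 15.8
eef_pos: [580.9, -240.7, 87.6]
eef_rot: [-3.141, -0.004, 2.005]
contact_force: [-4.1, 11.4, 10.3]
finger_gap: 14.2
grasp_force: 30.0
```

Request:
arm_command(rows=[{"grip":1,"translation":[0.08,0,0.02],"roll":0},{"grip":1,"translation":[0.08,0,0.02],"roll":0},{"grip":1,"translation":[-0.08,0,0.02],"roll":0},{"grip":1,"translation":[-0.08,0,0.02],"roll":0},{"grip":1,"translation":[0.08,0,0.02],"roll":0},{"grip":1,"translation":[0.08,0,0.02],"roll":0},{"grip":1,"translation":[-0.08,0,0.02],"roll":0},{"grip":1,"translation":[-0.08,0,0.02],"roll":0}])

```text
time_s: 16.6
eef_pos: [581.1, -240.9, 83.0]
eef_rot: [-3.141, -0.003, 2.005]
contact_force: [-1.6, 11.6, 8.5]
finger_gap: 14.2
grasp_force: 30.0
```

Request:
arm_command(rows=[{"grip":1,"translation":[0.08,0,0.02],"roll":0},{"grip":1,"translation":[0,0,0.05],"roll":0},{"grip":1,"translation":[0,0,0.05],"roll":0},{"grip":1,"translation":[0,0,0.05],"roll":0},{"grip":1,"translation":[0,0,0.05],"roll":0},{"grip":1,"translation":[0,0,0.03],"roll":0},{"grip":1,"translation":[0,0,0],"roll":0},{"grip":1,"translation":[0,0,0],"roll":0}])

```text
time_s: 17.4
eef_pos: [580.4, -239.8, 75.3]
eef_rot: [-3.141, -0.0, 2.006]
contact_force: [0.1, -2.9, 0.4]
finger_gap: 14.2
grasp_force: 30.0
```

Request:
arm_command(rows=[{"grip":1,"translation":[0,0,0.02],"roll":0},{"grip":1,"translation":[0,0,0.01],"roll":0},{"grip":1,"translation":[0,0,0],"roll":0},{"grip":1,"translation":[0,0,0],"roll":0}])

```text
time_s: 17.8
eef_pos: [580.5, -239.7, 74.5]
eef_rot: [-3.141, -0.0, 2.006]
contact_force: [-0.3, -1.9, -2.9]
finger_gap: 14.0
grasp_force: 30.0
```

Request:
arm_command(rows=[{"grip":1,"translation":[0,0,0.02],"roll":0},{"grip":1,"translation":[0,0,0.02],"roll":0},{"grip":1,"translation":[0,0,0],"roll":0},{"grip":1,"translation":[0,0,0],"roll":0}])

```text
time_s: 18.2
eef_pos: [580.9, -239.7, 74.0]
eef_rot: [3.141, -0.0, 2.006]
contact_force: [-2.5, -0.8, 9.1]
finger_gap: 13.6
grasp_force: 30.0
```

Request:
arm_command(rows=[{"grip":1,"translation":[0,0,0.02],"roll":0},{"grip":1,"translation":[0,0,0.01],"roll":0},{"grip":1,"translation":[0,0,0],"roll":0},{"grip":1,"translation":[0,0,0],"roll":0}])

```text
time_s: 18.6
eef_pos: [581.1, -239.8, 73.9]
eef_rot: [3.141, 0.0, 2.006]
contact_force: [-7.9, 1.1, 18.1]
finger_gap: 13.6
grasp_force: 30.0
```

```bash
python3 - <<'E'
from h import *
s=snap('wrist','w4');o=get_obs();p=o['eef_pos'];print(p,o['contact_force'],o['torque'])
cv2.imwrite('pics/w4b.png',cv2.resize(s['pixels'][110:310,160:360,::-1],(600,600),interpolation=cv2.INTER_CUBIC))
E
```

```text
[ 581.09355214 -239.78958395   73.92988016] [-9.05340635  0.88342184 19.22026006] [0.287721   1.37803772 0.00988183]
```

View pics/w4b.png

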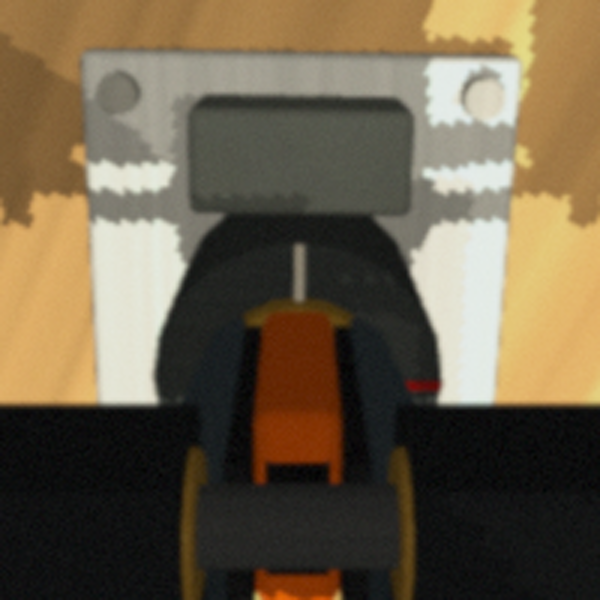

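The head sits on the plug face, with only the brass rim showing around its bottom edge at (298,310). The contact is stiff, so the key is home. I'll ease the push a little and turn.

Request:
arm_command(rows=[{"grip":1,"translation":[0,-0.01,-0.02],"roll":0},{"grip":1,"translation":[0,0,0],"roll":0.02},{"grip":1,"translation":[0,0,0],"roll":0.025},{"grip":1,"translation":[0,0,0],"roll":0.025},{"grip":1,"translation":[0,0,0],"roll":0.025},{"grip":1,"translation":[0,0,0],"roll":0.025},{"grip":1,"translation":[0,0,0],"roll":0.025},{"grip":1,"translation":[0,0,0],"roll":0.025},{"grip":1,"translation":[0,0,0],"roll":0.025},{"grip":1,"translation":[0,0,0],"roll":0.025},{"grip":1,"translation":[0,0,0],"roll":0}])

```text
time_s: 19.75
eef_pos: [581.3, -239.8, 74.1]
eef_rot: [3.14, -0.0, 1.312]
contact_force: [0.6, 1.5, 7.6]
finger_gap: 14.0
grasp_force: 30.0
```

```bash
python3 - <<'E'
from h import *
o=get_obs();print(o['eef_pos'],o['eef_rot'],o['contact_force'],o['torque'],o['qpos'])
E
```

```text
[ 581.28351439 -239.76796075   74.05480242] [ 3.14012881e+00 -3.11865777e-04  1.31154466e+00] [0.60942815 1.51977756 7.62267635] [ 0.41429453 -0.04098717  0.05092309] [-4.28519322e-01  4.60705594e-01  1.92714532e+00  8.10714820e-04
  7.52351515e-01 -1.69858933e-01]
```

Request:
arm_command(rows=[{"grip":1,"translation":[0,0,0],"roll":0.025},{"grip":1,"translation":[0,0,0],"roll":0.025},{"grip":1,"translation":[0,0,0],"roll":0.025},{"grip":1,"translation":[0,0,0],"roll":0.025},{"grip":1,"translation":[0,0,0],"roll":0.025},{"grip":1,"translation":[0,0,0],"roll":0.025},{"grip":1,"translation":[0,0,0],"roll":0.025},{"grip":1,"translation":[0,0,0],"roll":0.025},{"grip":1,"translation":[0,0,0],"roll":0.025},{"grip":1,"translation":[0,0,0],"roll":0.025},{"grip":1,"translation":[0,0,0],"roll":0.025},{"grip":1,"translation":[0,0,0],"roll":0},{"grip":1,"translation":[0,0,0],"roll":0}])

```text
time_s: 21.05
eef_pos: [581.5, -240.0, 74.1]
eef_rot: [3.14, -0.002, 0.45]
contact_force: [0.9, 1.1, 6.3]
finger_gap: 13.5
grasp_force: 30.0
```

```bash
python3 - <<'E'
from h import *
o=get_obs();print(o['eef_pos'],o['eef_rot'],o['contact_force'],o['torque'],2.006-o['eef_rot'][2])
E
```

```text
[ 581.54848312 -239.95705162   74.1055824 ] [ 3.14025703e+00 -1.69990855e-03  4.50324591e-01] [0.90851567 1.0578226  6.28985099] [ 0.08258731 -0.2681554   0.11910673] 1.5556754086534732
```

Request:
arm_command(rows=[{"grip":1,"translation":[0,0,0],"roll":0.018},{"grip":1,"translation":[0,0,0],"roll":0.018},{"grip":1,"translation":[0,0,0],"roll":0.01},{"grip":1,"translation":[0,0,0],"roll":0},{"grip":1,"translation":[0,0,0],"roll":0}])

```text
time_s: 21.55
eef_pos: [581.5, -240.0, 74.1]
eef_rot: [3.14, -0.002, 0.306]
contact_force: [1.7, 0.4, 5.9]
finger_gap: 14.1
grasp_force: 30.0
```

```bash
python3 - <<'E'
from h import *
o=get_obs();print(o['eef_pos'],o['eef_rot'],o['contact_force'],o['torque'],2.006-o['eef_rot'][2])
E
```

```text
[ 581.54936978 -239.99395205   74.07550492] [ 3.14045735e+00 -1.83413937e-03  3.05981972e-01] [1.74888205 0.36147124 5.88055865] [-0.02539279 -0.32598375  0.10958584] 1.7000180284730988
```

Request:
arm_command(rows=[{"grip":1,"translation":[0,0,0],"roll":0.009},{"grip":1,"translation":[0,0,0],"roll":0.009},{"grip":1,"translation":[0,0,0],"roll":0},{"grip":1,"translation":[0,0,0],"roll":0}])

```text
time_s: 21.95
eef_pos: [581.6, -240.0, 74.1]
eef_rot: [3.14, -0.002, 0.249]
contact_force: [0.9, -0.4, 6.4]
finger_gap: 14.1
grasp_force: 30.0
```

```bash
python3 - <<'E'
from h import *
o=get_obs();print(o['eef_pos'],o['eef_rot'],o['contact_force'],o['torque'],2.006-o['eef_rot'][2])
E
```

```text
[ 581.55152476 -240.03290343   74.08384011] [ 3.14045508e+00 -1.93518778e-03  2.49493130e-01] [ 0.9422661  -0.38911961  6.36465938] [-0.01367321 -0.37351564  0.07369159] 1.756506870354417
```

```bash
python3 - <<'E'
from h import *
t=[]
for i in range(6):
    s=snap('wrist','w5'); t.append(get_obs()['torque'][2])
print(np.round(t,3),get_obs()['eef_rot'])
a=cv2.resize(s['pixels'][140:310,175:345,::-1],(600,600),interpolation=cv2.INTER_CUBIC)
cv2.imwrite('pics/w5b.png',cv2.convertScaleAbs(a,alpha=1.8))
E
```

```text
[0.102 0.121 0.103 0.103 0.083 0.094] [ 3.14046833e+00 -1.90694823e-03  2.49531298e-01]
```

View pics/w5b.png

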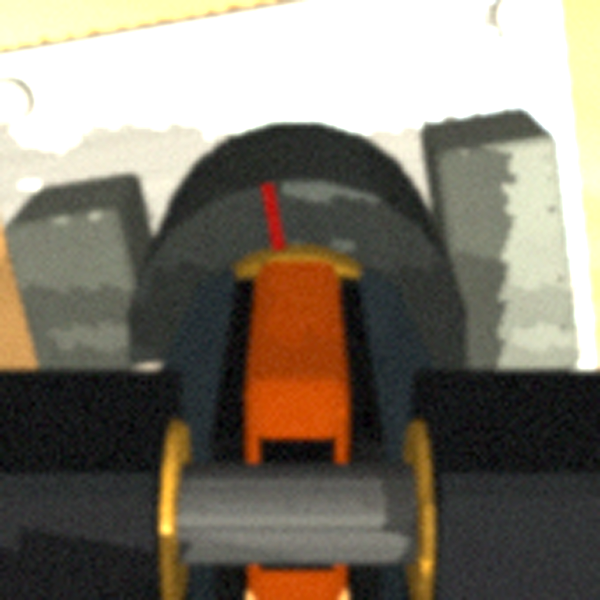

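The head is still square in the fingers, and the red mark at (272,215) is a little left of centre. That puts the tool about 10° past the mark, but the torque is only spring level, around 0.1 N m. I'll keep turning in small steps until I feel the stop.

Request:
arm_command(rows=[{"grip":1,"translation":[0,0,0],"roll":0.01},{"grip":1,"translation":[0,0,0],"roll":0},{"grip":1,"translation":[0,0,0],"roll":0}])

```text
time_s: 22.55
eef_pos: [581.5, -240.0, 74.1]
eef_rot: [3.14, -0.002, 0.218]
contact_force: [1.3, -0.1, 5.2]
finger_gap: 13.9
grasp_force: 30.0
```

```bash
cat > tq.py <<'E'
from h import *
t=[]
for i in range(4): snapshot('wrist'); t.append(get_obs()['torque'][2])
o=get_obs();print(np.round(t,3),o['eef_pos'],o['contact_force'],2.006-o['eef_rot'][2],o['time_s'])
E
python3 tq.py
```

```text
[0.278 0.319 0.252 0.218] [ 581.56353236 -240.05284522   74.0771512 ] [ 0.36198274 -0.39710352  5.74680602] 1.7876110095526745 22.75
```

The torque has jumped from 0.1 to about 0.27 N m, so the plug is on the stop. I'll check that it holds.

Request:
arm_command(rows=[{"grip":1,"translation":[0,0,0],"roll":0.004},{"grip":1,"translation":[0,0,0],"roll":0},{"grip":1,"translation":[0,0,0],"roll":0},{"grip":1,"translation":[0,0,0],"roll":0},{"grip":1,"translation":[0,0,0],"roll":0},{"grip":1,"translation":[0,0,0],"roll":0}])

```text
time_s: 23.35
eef_pos: [581.6, -240.0, 74.1]
eef_rot: [3.141, -0.002, 0.206]
contact_force: [2.3, -0.0, 5.5]
finger_gap: 14.0
grasp_force: 30.0
```

```bash
python3 tq.py; python3 tq.py
```

```text
[0.207 0.251 0.212 0.239] [ 581.61486096 -239.99809968   74.09084607] [1.78321027 0.04136833 4.54200113] 1.8003147553504917 23.55
[0.271 0.201 0.218 0.324] [ 581.63792091 -240.01043961   74.08171467] [ 1.48533436 -0.62758135  5.35183423] 1.8002781453224046 23.75
```

```bash
python3 -c "
from rig import sign_off
print(sign_off())"
```

```text
the job is handed in; nothing more can be done
None
```

The orange key is fully home in the ignition lock, turned clockwise to the stop and still gripped there (about 0.24 N m against the spring), and I handed the job in at about 24 s; I didn't re-image the rack or bench at the end.

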